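# Roll-test two rolling pins and reject the one out of round

## Robot

A 6-joint arm with a two-finger parallel gripper is mounted at the origin on the work surface. World frame = base frame: x ahead of the robot, y to its left, z up, the work surface at z = 0. Lengths are in m, angles in degrees, forces in N, time in s.
With the tool pointing down it reaches from about 0.4 to 0.825 m from the base axis. Payload 7 kg.
Tool frame: the origin (TCP) lies on the centre line of the jaws, within the pads' length; the fingertips stand 11 mm ahead of it and the grasp point (between the pads) lies 8 mm behind it; z points along the fingers, y is the line along which they close (so a half turn about z gives the same grasp; the last joint's range is limited). The gripper opens to 88 mm and grips with 3 to 60 N. Pads are 19 mm wide; open, the fingers measure 130 mm over their backs; the gripper's body (78 mm by 193 mm) begins 47 mm behind the grasp point.
Start: joints at [83.085, 20.546, 0.682, 0, -70.136, -16.507], TCP at [0.268, 0.619, 0.238] pointing down, gripper open.
Joint ranges: [-176.03, 176.03], [-82.01, 121.73], [-58.28, 71.71], [-173.87, 95.51], [-174.79, -0.11], [-173.66, 173.66]. Speed limits (degrees/s): [136.94, 136.94, 172.46, 180, 180, 180].

## Interface

Orientations are given as [roll, pitch, yaw] about the fixed x, y, z axes, in that order (R = Rz(yaw) Ry(pitch) Rx(roll)).
In Python, from plant import r, capture, camera_model, job gives the robot as it stands.
- The arm moves only by the tool drive_tool, never from a script. Its argument "increments" is a list that holds one entry, the list of rows, each a list of 5 numbers: the gripper's target within -1 to 1 (fully open at 1, half-way at 0, shut at -1), then the shift along the tool's x, y, z scaled (see below), then the turn about the tool's z scaled (see below). In form: [[[gripper, tx, ty, tz, roll], ...]]. A call has 1 to 5 rows; each row is the pose to reach, as a shift and turn from the pose commanded when the call began, along the tool's axes at that moment, turning the shorter way round; what a row does not reach only later rows make up. The controller multiplies each number of a shift by 120 mm and each number of a turn by 360 degrees. A row lasts 1/8 s, in which the tool goes at most 62.5 mm and 10.7 degrees, less where a joint would pass 70% of its speed; a pose out of reach is approached as far as the arm can. A call with a number of a shift or a turn outside -1 to 1 is refused whole. A call with a gripper value outside its range is refused whole. The fingers move at their own pace and stop on an object; "squeeze" is the grip in N (left out, the last holds). Time passes only in rows, so rows that repeat a pose let the fingers close. It gives the time, the measured TCP pose, the force, the opening and the grip force at its end, in the units of the state.
- r.get_state(): the state, without advancing time (a new reading comes with each control period).
- capture(name): name is "scene" or "side" or "wrist"; returns the picture (480x640x3 uint8, red, green, blue); there is no depth.
- camera_model(name): a dict with "camera_matrix" (3x3 intrinsics, pixels), "rvec" (rotation vector, rad) and "tvec" (3), from world to camera coordinates, as OpenCV has them. Camera axes: x right, y down, z forward; pixel columns grow to the right and rows downward; lengths in m; the calibration is good to about 2 mm. A picture is of the moment at which its call begins: read the wrist's pose just before it. camera_model takes no time and is no camera call; for the wrist camera it gives the pose at the moment of the call.
- job.close_job(): hands the job in; it is judged then, once.
The state is a dict: "time_s": time; "joints": joint angles; "qd": joint speeds; "joint_torque": joint torques, N m; "tcp_pos": TCP position; "eef_rot": TCP orientation; "contact_force": force on the tool from outside, world axes, zero at the start; "moment": the same for the moment, N m; "gripper_width": finger opening in m; "gripper_force": force on a finger pad.
Only numpy, scipy, OpenCV 4.12 (cv2) and the standard library are available. Lean on these libraries where they do the work, as an engineer would, in place of code of your own. Each camera call takes 0.05 s, during which the arm holds its last target. There are 200 camera calls.

## Task

Check the two small wooden rolling pins: take the pressing board by its grip, lay it lightly on each pin in turn and roll that pin half a turn across the stone slab, away from the slab's middle, keeping a light but steady pressure (about 6 N, never more than 15 N) and feeling whether it runs level or rocks the board up and down. Then set the board back on the red trivet, put the pin that rocks into the aluminium tray and leave the true one lying on the slab; do not disturb the canister.

Things in the scene. Friction and masses are not known exactly. Their poses are not given: they have to be found in the camera images.
- slab: Pale stone slab, 200 (x) by 400 (y) mm, on soft silicone feet. Origin on the counter under its centre; top face 32 mm above it. Pushed down it sinks evenly, about 1 mm per 8 N, and springs back. A lip 8 mm wide, 5 mm high runs along each short edge (outermost 8 mm at either end of y).
- pin_1: Plain wooden rolling pin, 130 mm long, 28 mm thick as it lies, about 70 g. Origin at the middle of its axis, x along its length. Starts on the slab 60 to 90 mm to one side (y) of its middle, lying nearly along the slab's x, the other pin on the other side. Half a turn is 44 to 48 mm of travel; a board rolling it travels twice as far.
- pin_2: The other pin, much alike. One of the two (either) is truly round, 28 mm; the other is worn oval, 28 mm its thin way, 31.5 mm its thick way, and starts lying on its thin way (28 mm high): within half a turn it lifts a board pressed on it by 3.5 mm and lets it down again.
- press: Wooden pressing board, a flat plate 60 (x) by 110 (y) by 10 mm with an upright grip in the middle of its top: a block 40 (x) by 24 (y) mm rising from 10 to 56 mm above the underside. Origin at the centre of the underside, z up. About 150 g. At the start it lies on the trivet.
- trivet: Round red silicone trivet, 140 mm across, 8 mm high, stuck to the counter. Origin under its centre.
- tray: Open aluminium tray, fixed, outside 180 (x) by 100 (y) by 35 mm high, walls and floor 5 mm. Origin under its centre.
- canister: Bystander: small aluminium canister, 94 mm across, 127 mm high. Origin under its centre.
There are look-alikes about, which are no part of the job. Leave any pink or turquoise look-alike of the pin_2 alone.

How it is judged:
By the outcome, as a careful person would: the job done as asked, in the order asked, and still so for the second after the job is handed in, with the robot touching nothing.
It also fails if it takes over 72 s, if anything falls off the work surface, if the arm or the gripper's body presses on something with over 40 N, if the wrist force passes 120 N, or if a joint passes its speed limit or range.

## Working session

There is one attempt and no reset: what is moved stays moved. The work goes in short steps, Python scripts to look and compute and a tool call to move; the robot and the scene stay as the last step left them, time stands still between calls to the robot, and variables do not carry over. Pictures are saved under pics/ and viewed, at most 10 in all, crops included, and the job is handed in when it is done.

Besides the shell and the picture viewer there is one more tool, called after ">>>" as name([rows], argument=value, ...), one row to a line, values as JSON. drive_tool: Moves the arm, as the interface text tells. Its arguments: {"type":"object","properties":{"increments":{"type":"array"},"squeeze":{"type":"number"}},"required":["increments"]}

```bash
ls; mkdir -p pics
python3 - <<'E'
from plant import r,capture,camera_model
import cv2,numpy as np
s=r.get_state();print({k:np.round(v,3) for k,v in s.items()})
for n in("scene","side"):
    im=capture(n);cv2.imwrite(f"pics/{n}0.png",im[:,:,::-1]);m=camera_model(n);R=cv2.Rodrigues(np.array(m["rvec"]))[0];print(n,-R.T@np.array(m["tvec"]).ravel(),R[2])
E
```

```text
pics
{'time_s': np.float64(0.0), 'joints': array([ 8.3085e+01,  2.0592e+01,  6.3400e-01, -2.0000e-02, -7.0136e+01,
       -1.6507e+01]), 'qd': array([-0.009, -0.031,  0.066,  0.108,  0.003,  0.051]), 'joint_torque': array([-1.0000e-03, -5.8270e+01,  2.9305e+01,  6.9970e+00,  7.0000e-03,
       -0.0000e+00]), 'tcp_pos': array([0.268, 0.619, 0.237]), 'eef_rot': array([ 1.79905e+02, -9.00000e-03, -2.34290e+01]), 'contact_force': array([ 0.067,  0.056, -0.376]), 'moment': array([ 0.017, -0.015,  0.031]), 'gripper_force': np.float64(0.0), 'gripper_width': np.float64(0.088)}
scene [0.98671947 0.17944659 0.80030098] [-0.46912044 -0.19272282 -0.86184913]
side [ 0.08913162 -0.66472102  0.67620131] [ 0.49995042  0.63927941 -0.58426998]
```

View pics/scene0.png

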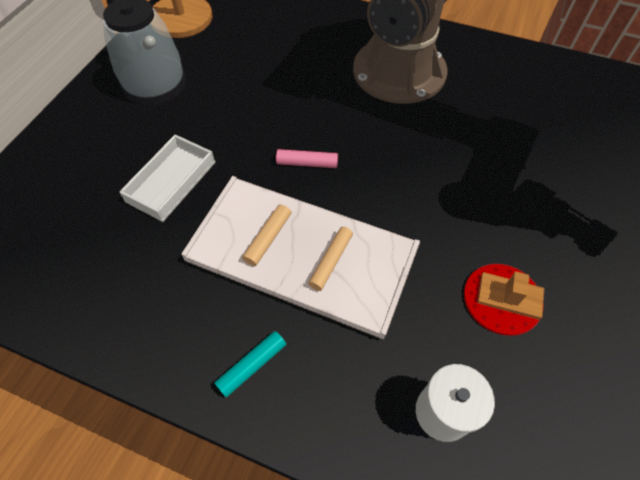

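View pics/side0.png

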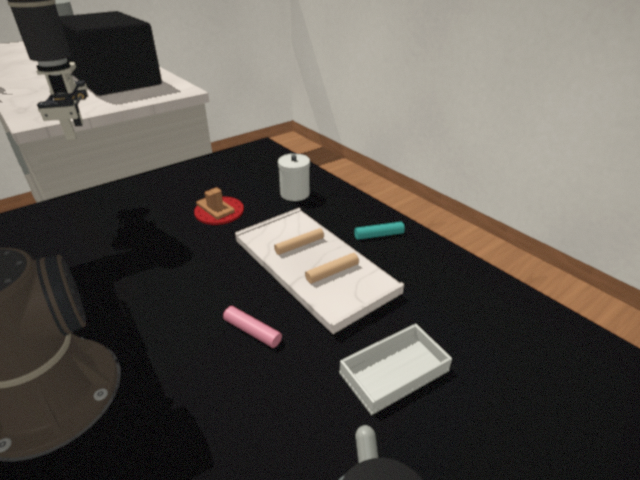

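Scene view: two wooden pins on the slab at (267,235) and (331,258) are the ones meant (wooden, on slab). Pink (307,158) and teal (250,364) are look-alikes off the slab. The board is on the red trivet at (510,293), the tray at (168,178) and the canister at (455,402).

```bash
cat > h.py <<'E'
from plant import r,capture,camera_model,job
import cv2,numpy as np
np.set_printoptions(precision=4,suppress=True)
def cam(n):
    m=camera_model(n);return np.array(m["camera_matrix"]),cv2.Rodrigues(np.array(m["rvec"]))[0],np.array(m["tvec"]).ravel()
def ray(c,px,z):
    K,R,t=c;o=-R.T@t;d=R.T@np.linalg.inv(K)@np.r_[px,1.];return o+d*(z-o[2])/d[2]
def proj(c,p):
    K,R,t=c;q=K@(R@np.array(p)+t);return q[:2]/q[2]
def shot(n):
    c=cam(n);return c,capture(n)
def wood(im):
    h=cv2.cvtColor(im,cv2.COLOR_RGB2HSV);return cv2.inRange(h,(8,70,60),(24,255,255))
def blobs(mask,amin=100):
    return [c for c in cv2.findContours(mask,cv2.RETR_EXTERNAL,cv2.CHAIN_APPROX_NONE)[0] if cv2.contourArea(c)>amin]
def long_axis(cnt):
    b=cv2.boxPoints(cv2.minAreaRect(cnt));e=sorted([(np.linalg.norm(b[i]-b[(i+1)%4]),i) for i in range(4)])
    return [(b[i]+b[(i+1)%4])/2 for _,i in e[:2]]
E
python3 - <<'E'
from h import *
for n in("scene","side"):
    K=cam(n);im=cv2.imread(f"pics/{n}0.png")[:,:,::-1].copy()
    for c in blobs(wood(im),150):
        if cv2.contourArea(c)>4000: continue
        x,y,w,h=cv2.boundingRect(c)
        a,b=[ray(K,p,.046) for p in long_axis(c)]
        print(n,"wood",(x,y,w,h),"mid",(a+b)[:2]/2,"len",np.linalg.norm(a-b),"ang",np.degrees(np.arctan2(*(a-b)[1::-1])))
    h=cv2.cvtColor(im,cv2.COLOR_RGB2HSV)
    red=cv2.inRange(h,(0,200,80),(4,255,255))|cv2.inRange(h,(176,200,80),(180,255,255))
    c=max(blobs(red,100),key=cv2.contourArea);hull=cv2.convexHull(c)
    P=np.array([ray(K,p[0],.008)[:2] for p in hull],np.float32);print("trivet",cv2.minEnclosingCircle(P))
    g=cv2.inRange(h,(0,0,120),(180,60,255))
    for c in blobs(g,800):
        x,y,w,hh=cv2.boundingRect(c)
        if x<=1 or y<=1 or x+w>638 : continue
        ap=cv2.approxPolyDP(cv2.convexHull(c),6,True)[:,0]
        print("grey",(x,y,w,hh));[print("   ",p,ray(K,p,.035)[:2]) for p in ap]
s=cv2.imread("pics/scene0.png")[235:345,450:570];t=cv2.imread("pics/scene0.png")[170:335,175:425]
cv2.imwrite("pics/crop.png",np.hstack([cv2.resize(s,(360,330),interpolation=2),cv2.resize(t,(430,330),interpolation=2)]))
E
```

```text
scene wood (478, 272, 67, 48) mid [0.533  0.3648] len 0.11583052664554458 ang -85.29176540336091
scene wood (308, 227, 45, 64) mid [0.5899 0.0445] len 0.14196501083763488 ang 174.83882857086112
scene wood (242, 205, 49, 61) mid [ 0.5881 -0.0849] len 0.14160384754310879 ang 173.93748621634552
scene wood (355, 42, 93, 60) mid [0.0661 0.0208] len 0.22241163876974665 ang 122.90288020392076
scene wood (555, 0, 38, 48) mid [-0.2861  0.3721] len 0.22333986171742168 ang 171.6813673134271
scene wood (152, 0, 61, 38) mid [ 0.0759 -0.5697] len 0.155799876960907 ang 111.91388542015702
trivet ((0.5314517021179199, 0.3596082329750061), 0.07172617316246033)
grey (428, 364, 67, 77)
    [469 366] [0.6897 0.3258]
    [488 382] [0.7038 0.3599]
    [493 412] [0.747  0.3767]
    [478 429] [0.7806 0.3604]
    [437 438] [0.8167 0.3056]
    [429 382] [0.7394 0.272 ]
    [444 366] [0.705  0.2879]
grey (182, 176, 238, 162)
    [232 176] [ 0.4828 -0.2159]
    [419 240] [0.4874 0.184 ]
    [383 337] [0.6954 0.1801]
    [184 258] [ 0.6887 -0.2095]
grey (120, 135, 95, 86)
    [176 135] [ 0.4272 -0.382 ]
    [211 151] [ 0.4391 -0.2888]
    [214 162] [ 0.4637 -0.2683]
    [161 220] [ 0.6317 -0.294 ]
    [120 191] [ 0.6022 -0.4084]
side wood (306, 253, 53, 30) mid [ 0.5915 -0.086 ] len 0.13900281966154465 ang 173.66029290225143
side wood (275, 229, 48, 25) mid [0.5931 0.0434] len 0.13609746932918726 ang -5.360263682984991
side wood (0, 192, 37, 21) mid [0.0749 0.689 ] len 0.08992594063857963 ang 0.3976640963333898
side wood (196, 187, 38, 32) mid [0.5063 0.3344] len 0.16672580887557348 ang 80.25129633837138Traceback (most recent call last):
  File "<stdin>", line 11, in <module>
ValueError: max() iterable argument is empty
```

Run:
```python
from h import *
K=cam("side");im=cv2.imread("pics/side0.png")[:,:,::-1].copy();h=cv2.cvtColor(im,cv2.COLOR_RGB2HSV)
red=cv2.inRange(h,(0,150,60),(6,255,255))|cv2.inRange(h,(174,150,60),(180,255,255))
c=max(blobs(red,30),key=cv2.contourArea)
P=np.array([ray(K,p[0],.008)[:2] for p in cv2.convexHull(c)],np.float32);print("trivet",cv2.boundingRect(c),cv2.minEnclosingCircle(P))
g=cv2.inRange(h,(0,0,110),(180,60,255));g[:150]=0
for c in blobs(g,800):
    x,y,w,hh=cv2.boundingRect(c)
    if w>400: continue
    print("grey",(x,y,w,hh))
    for p in cv2.approxPolyDP(cv2.convexHull(c),5,True)[:,0]: print("   ",p,ray(K,p,.035)[:2],ray(K,p,0)[:2])
# board top-of-grip & plate in scene
s=cv2.imread("pics/scene0.png");a=s[255:345,455:560];t=s[170:335,175:425];u=s[125:230,110:225]
cv2.imwrite("pics/crop.png",np.hstack([cv2.resize(a,(260,260),interpolation=2),cv2.resize(t,(280,260),interpolation=2),cv2.resize(u,(260,260),interpolation=2)]))
K=cam("scene");hsv=cv2.cvtColor(s,cv2.COLOR_BGR2HSV)
c=[c for c in blobs(wood(s[:,:,::-1].copy()),300) if 470<cv2.boundingRect(c)[0]<490][0]
for p in cv2.approxPolyDP(c,3,True)[:,0]: print("b",p,ray(K,p,.018)[:2],ray(K,p,.064)[:2])
```

```text
trivet (194, 196, 50, 29) ((0.5322074890136719, 0.35586369037628174), 0.07934284210205078)
grey (339, 324, 113, 90)
    [417 324] [ 0.6195 -0.3153] [ 0.6484 -0.2962]
    [451 357] [ 0.6063 -0.4085] [ 0.6345 -0.3945]
    [448 369] [ 0.5803 -0.4221] [ 0.6071 -0.4088]
    [370 413] [ 0.41  -0.399] [ 0.4276 -0.3845]
    [340 373] [ 0.4224 -0.3098] [ 0.4406 -0.2904]
    [340 360] [ 0.4409 -0.2882] [ 0.4601 -0.2676]
grey (235, 208, 169, 126)
    [235 232] [0.4931 0.19  ] [0.5152 0.2367]
    [299 208] [0.6939 0.1836] [0.7269 0.2299]
    [403 283] [ 0.6888 -0.2139] [ 0.7215 -0.1893]
    [402 292] [ 0.6653 -0.2327] [ 0.6967 -0.2091]
    [333 333] [ 0.4724 -0.2305] [ 0.4934 -0.2068]
grey (278, 153, 32, 48)
    [290 153] [0.8854 0.4981] [0.9288 0.5616]
    [309 158] [0.9133 0.4251] [0.9583 0.4846]
    [308 193] [0.7651 0.2356] [0.802  0.2847]
    [296 200] [0.7131 0.2245] [0.7471 0.273 ]
    [280 190] [0.7096 0.3017] [0.7435 0.3544]
    [278 159] [0.8252 0.4837] [0.8653 0.5464]
grey (354, 150, 286, 140)
    [639 289] [ 1.081  -0.5446] [ 1.1351 -0.5381]
    [354 150] [1.079  0.3793] [1.133  0.4363]
    [639 150] [ 1.8777 -0.2422] [ 1.9754 -0.2191]
grey (0, 150, 212, 52)
    [211 150] [0.679  0.6906] [0.7112 0.7645]
    [ 38 201] [0.1232 0.6767] [0.125 0.75 ]
    [  0 198] [0.0394 0.7636] [0.0367 0.8415]
    [  0 150] [0.0898 1.149 ] [0.0898 1.248 ]
b [482 273] [0.5017 0.3123] [0.5302 0.3045]
b [478 302] [0.5624 0.318 ] [0.5874 0.3099]
b [542 317] [0.5485 0.4288] [0.5743 0.4142]
b [544 288] [0.4898 0.4237] [0.519  0.4093]
b [529 284] [0.4918 0.397 ] [0.5209 0.3842]
b [527 273] [0.4703 0.3898] [0.5007 0.3774]
b [515 272] [0.4766 0.3688] [0.5066 0.3576]
b [510 279] [0.4947 0.3628] [0.5236 0.352 ]
```

View pics/crop.png

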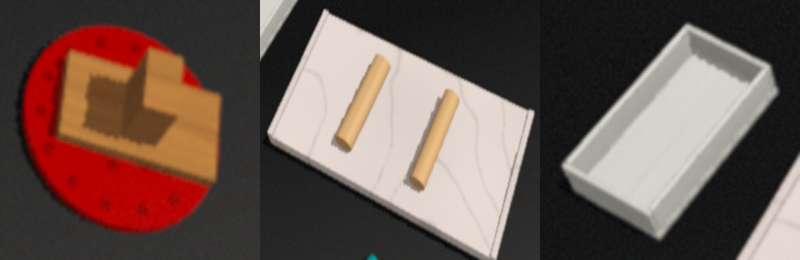

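The crop confirms it. The board lies on the red disc with its long side along y (yaw about +6.5°, centre about (.526,.371)). The two wooden pins lie on the marble, the tray is empty, and the coloured look-alikes are elsewhere. Next I move over the board.

>>> drive_tool([
  [[1,0.465,0.175,0,0],[1,0.93,0.347,0,0],[1,0.93,0.347,0,0]],
])

```text
time_s: 0.48
tcp_pos: [0.3564, 0.534, 0.2375]
eef_rot: [179.9, -0.0, -23.6]
contact_force: [-0.9, 0.5, -0.6]
gripper_width: 0.0876
gripper_force: 0.0
```

>>> drive_tool([
  [[1,0.465,0.175,0,0],[1,0.93,0.347,0,0],[1,0.93,0.347,0,0]],
])

```text
time_s: 0.85
tcp_pos: [0.4419, 0.4518, 0.2373]
eef_rot: [180.0, -0.0, -23.6]
contact_force: [-0.3, 0.3, -0.3]
gripper_width: 0.0874
gripper_force: 0.0
```

>>> drive_tool([
  [[1,0.31,0.115,0.1,-0.027],[1,0.62,0.23,0.2,-0.055],[1,0.93,0.347,0.3,-0.083],[1,0.93,0.347,0.3,-0.083],[1,0.93,0.347,0.3,-0.083]],
])

```text
time_s: 1.48
tcp_pos: [0.5255, 0.3724, 0.2013]
eef_rot: [180.0, 0.0, 6.4]
contact_force: [0.8, 0.6, 0.6]
gripper_width: 0.0878
gripper_force: 0.0
```

```bash
cat >> h.py <<'E'
def go(x,y,z,yaw):
    s=r.get_state();p=s["tcp_pos"];R=cv2.Rodrigues(np.zeros(3))[0];w=np.radians(s["eef_rot"][2])
    ax=np.array([[np.cos(w),np.sin(w),0],[np.sin(w),-np.cos(w),0],[0,0,-1]])
    d=ax@(np.array([x,y,z])-p)/.12;dy=(yaw-s["eef_rot"][2]+180)%360-180
    return d.round(4),round(-dy/360,4)
def st():
    s=r.get_state();print("t",round(s["time_s"],2),"p",s["tcp_pos"],"rot",s["eef_rot"],"F",s["contact_force"],"w",s["gripper_width"],"g",s["gripper_force"],"j6",s["joints"][5])
E
python3 - <<'E'
from h import *
st();c,im=shot("wrist");cv2.imwrite("pics/w1.png",im[:,:,::-1])
print(go(.5256,.3714,.033,6.5))
np.savez("pics/w1.npz",K=c[0],R=c[1],t=c[2])
for b in blobs(wood(im),500):
    print(cv2.boundingRect(b),[ (tuple(p),ray(c,p,.018)[:2],ray(c,p,.064)[:2]) for p in cv2.approxPolyDP(cv2.convexHull(b),6,True)[:,0]])
E
```

```text
t 1.48 p [0.5255 0.3724 0.2013] rot [179.9938   0.0154   6.3798] F [0.8002 0.641  0.5668] w 0.08778449881983633 g 0.0 j6 43.743072047401334
(array([0.0007, 0.011 , 1.4055]), np.float64(-0.0002))
(272, 382, 368, 19) [((np.int32(639), np.int32(382)), array([0.4037, 0.0713]), array([0.43  , 0.1142])), ((np.int32(639), np.int32(400)), array([0.3859, 0.0657]), array([0.4147, 0.1094])), ((np.int32(272), np.int32(400)), array([0.3494, 0.3912]), array([0.3833, 0.3896])), ((np.int32(274), np.int32(388)), array([0.3618, 0.3904]), array([0.394, 0.389]))]
(530, 292, 46, 79) [((np.int32(545), np.int32(292)), array([0.4777, 0.1748]), array([0.4938, 0.2033])), ((np.int32(562), np.int32(299)), array([0.4732, 0.1592]), array([0.4899, 0.1899])), ((np.int32(573), np.int32(323)), array([0.4528, 0.1442]), array([0.4724, 0.177 ])), ((np.int32(574), np.int32(351)), array([0.4271, 0.1364]), array([0.4502, 0.1702])), ((np.int32(561), np.int32(370)), array([0.4077, 0.1427]), array([0.4335, 0.1757])), ((np.int32(535), np.int32(353)), array([0.4214, 0.1693]), array([0.4453, 0.1986])), ((np.int32(530), np.int32(
[... 397 characters left out ...]
 0.5339])), ((np.int32(66), np.int32(369)), array([0.3606, 0.5726]), array([0.3929, 0.5459])), ((np.int32(56), np.int32(351)), array([0.3773, 0.5806]), array([0.4074, 0.5527])), ((np.int32(58), np.int32(319)), array([0.408 , 0.5776]), array([0.4338, 0.5501])), ((np.int32(72), np.int32(295)), array([0.4314, 0.5651]), array([0.4539, 0.5394]))]
(247, 171, 143, 84) [((np.int32(247), np.int32(171)), array([0.5501, 0.4277]), array([0.5561, 0.4211])), ((np.int32(389), np.int32(175)), array([0.5592, 0.3186]), array([0.564 , 0.3271])), ((np.int32(385), np.int32(249)), array([0.4998, 0.3125]), array([0.5129, 0.3219])), ((np.int32(248), np.int32(247)), array([0.4892, 0.4226]), array([0.5037, 0.4167]))]
```

View pics/w1.png

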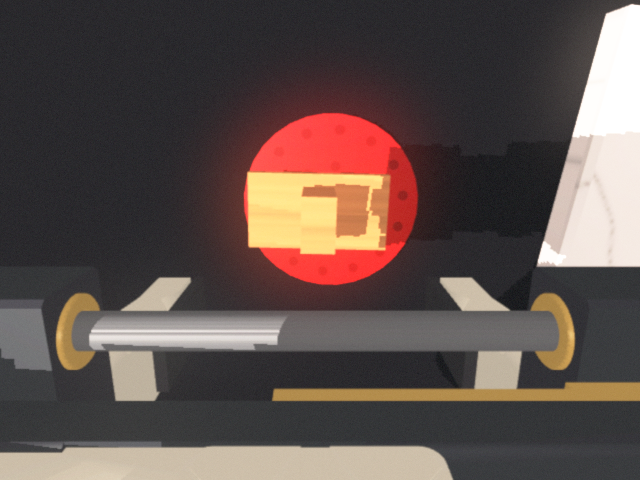

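The wrist view shows the board on the trivet, plate corners at (247,171), (389,175), (385,249) and (248,247), with the grip centred. That gives centre (.5246,.3704) and yaw about 5.5°. I'll descend and grip.

>>> drive_tool([
  [[1,-0.009,0.016,0.35,0.0025],[1,-0.009,0.016,0.7,0.0025],[1,-0.009,0.016,0.7,0.0025]],
])

```text
time_s: 1.9
tcp_pos: [0.5228, 0.3691, 0.1149]
eef_rot: [179.8, 0.3, 5.6]
contact_force: [0.4, -0.4, 0.8]
gripper_width: 0.0878
gripper_force: 0.0
```

>>> drive_tool([
  [[1,0,0,0.25,0],[1,0,0,0.5,0],[1,0,0,0.65,0],[1,0,0,0.7,0],[1,0,0,0.7,0]],
])

```text
time_s: 2.52
tcp_pos: [0.5254, 0.3702, 0.0344]
eef_rot: [-180.0, -0.0, 5.6]
contact_force: [-0.1, 0.3, 0.8]
gripper_width: 0.0876
gripper_force: 0.0
```

>>> drive_tool([
  [[-0.5,0,0,0,0],[-0.5,0,0,0,0],[-1,0,0,0,0],[-1,0,0,0,0],[-1,0,0,0,0]],
], squeeze=40)

```text
time_s: 3.15
tcp_pos: [0.525, 0.3696, 0.0336]
eef_rot: [-180.0, -0.0, 5.6]
contact_force: [-0.7, -0.1, 0.3]
gripper_width: 0.0432
gripper_force: 0.0
```

>>> drive_tool([
  [[-1,0,0,0,0],[-1,0,0,0,0],[-1,0,0,0,0],[-1,0,0,0,0],[-1,0,0,0,0]],
])

```text
time_s: 3.78
tcp_pos: [0.525, 0.3696, 0.0335]
eef_rot: [-180.0, 0.0, 5.6]
contact_force: [0.3, 0.5, -0.1]
gripper_width: 0.0237
gripper_force: 40.0
```

>>> drive_tool([
  [[-1,0,0,-0.02,0],[-1,0,0,-0.1,0],[-1,0,0,-0.4,0],[-1,0,0,-0.7,0],[-1,0,0,-0.7,0]],
])

```text
time_s: 4.4
tcp_pos: [0.5266, 0.3712, 0.1218]
eef_rot: [-179.8, -0.3, 5.6]
contact_force: [-0.9, 0.3, -2.2]
gripper_width: 0.0237
gripper_force: 40.0
```

Run:
```python
from h import *
st();print(go(.588,.021,.12,-5.5),go(.595,.024,.12,-5.5))
```

```text
t 4.4 p [0.5266 0.3712 0.1218] rot [-179.7512   -0.2933    5.5893] F [-0.8834  0.2862 -2.2233] w 0.02370315429115357 g 39.97520327568054 j6 43.033653631336705
(array([0.225 , 2.9541, 0.015 ]), np.float64(0.0308)) (array([0.2855, 2.9349, 0.015 ]), np.float64(0.0308))
```

>>> drive_tool([
  [[-1,0.037,0.49,0,0],[-1,0.075,0.985,0,0],[-1,0.075,0.985,0,0]],
])

```text
time_s: 4.78
tcp_pos: [0.5449, 0.2489, 0.1172]
eef_rot: [179.9, 0.1, 5.3]
contact_force: [0.3, 1.1, -1.6]
gripper_width: 0.0236
gripper_force: 40.0
```

>>> drive_tool([
  [[-1,0.037,0.49,0,0],[-1,0.075,0.985,0,0],[-1,0.075,0.985,0,0]],
])

```text
time_s: 5.15
tcp_pos: [0.5655, 0.1329, 0.1172]
eef_rot: [180.0, 0.1, 5.3]
contact_force: [0.1, 0.6, -2.1]
gripper_width: 0.024
gripper_force: 40.0
```

>>> drive_tool([
  [[-1,0.037,0.45,0,0.015],[-1,0.075,0.8,0,0.0303],[-1,0.075,0.985,0,0.0303],[-1,0.075,0.985,0,0.0303],[-1,0.075,0.985,0,0.0303]],
])

```text
time_s: 5.78
tcp_pos: [0.5863, 0.0201, 0.1174]
eef_rot: [-180.0, 0.0, -5.3]
contact_force: [-0.7, -0.2, -0.0]
gripper_width: 0.0238
gripper_force: 40.0
```

Run:
```python
from h import *
st();print(go(.589,.021,.089,-5.3))
print(max([tuple(r.get_state()["contact_force"]) for _ in range(3)]))
c,im=shot("scene");cv2.imwrite("pics/s2.png",im[150:350,170:440,::-1])
```

```text
t 5.78 p [0.5863 0.0201 0.1174] rot [-179.9967    0.0097   -5.3258] F [-0.7117 -0.1787 -0.0175] w 0.023816108575949648 g 39.97519075870514 j6 63.63164981186446
(array([ 0.0221, -0.0092,  0.2365]), np.float64(-0.0001))
(np.float64(-0.7117255398074033), np.float64(-0.1787137566171545), np.float64(-0.01751529831972798))
```

View pics/s2.png

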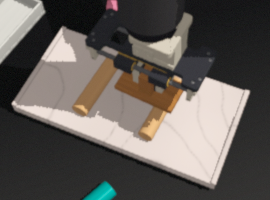

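The board is held over the pin nearer the trivet, with the second pin clear. I'll descend in small steps.

>>> drive_tool([
  [[-1,0.022,-0.009,0.12,0],[-1,0.022,-0.009,0.22,0],[-1,0.022,-0.009,0.242,0],[-1,0.022,-0.009,0.242,0],[-1,0.022,-0.009,0.242,0]],
])

```text
time_s: 6.45
tcp_pos: [0.5892, 0.0202, 0.0888]
eef_rot: [-180.0, -0.0, -5.3]
contact_force: [-0.5, 0.3, -1.7]
gripper_width: 0.0239
gripper_force: 40.0
```

>>> drive_tool([
  [[-1,0,0,0.005,0],[-1,0,0,0.01,0],[-1,0,0,0.01,0],[-1,0,0,0.01,0]],
])

```text
time_s: 6.95
tcp_pos: [0.589, 0.0201, 0.0874]
eef_rot: [-180.0, -0.0, -5.3]
contact_force: [-0.6, -0.1, -0.9]
gripper_width: 0.024
gripper_force: 40.0
```

>>> drive_tool([
  [[-1,0,0,0.005,0],[-1,0,0,0.01,0],[-1,0,0,0.01,0]],
])

```text
time_s: 7.32
tcp_pos: [0.5889, 0.0201, 0.0861]
eef_rot: [180.0, 0.0, -5.4]
contact_force: [-0.6, -0.1, -1.8]
gripper_width: 0.0237
gripper_force: 40.0
```

>>> drive_tool([
  [[-1,0,0,0.003,0],[-1,0,0,0.005,0],[-1,0,0,0.005,0]],
])

```text
time_s: 7.7
tcp_pos: [0.589, 0.0201, 0.0855]
eef_rot: [180.0, -0.0, -5.4]
contact_force: [-0.2, -0.8, -1.4]
gripper_width: 0.024
gripper_force: 40.0
```

>>> drive_tool([
  [[-1,0,0,0.003,0],[-1,0,0,0.005,0],[-1,0,0,0.005,0]],
])

```text
time_s: 8.07
tcp_pos: [0.589, 0.0201, 0.0851]
eef_rot: [-180.0, -0.0, -5.3]
contact_force: [-0.3, 0.0, 0.9]
gripper_width: 0.0238
gripper_force: 40.0
```

>>> drive_tool([
  [[-1,0,0,0.002,0],[-1,0,0,0.003,0],[-1,0,0,0.003,0]],
])

```text
time_s: 8.45
tcp_pos: [0.589, 0.0202, 0.0848]
eef_rot: [-180.0, -0.0, -5.3]
contact_force: [-0.5, -0.1, 3.9]
gripper_width: 0.0236
gripper_force: 40.0
```

Contact is about 5.5 N. I'll start rolling away from the slab's middle, which is -tool y.

>>> drive_tool([
  [[-1,0,-0.02,0.001,0],[-1,0,-0.04,0.001,0],[-1,0,-0.067,0.001,0],[-1,0,-0.067,0.001,0]],
])

```text
time_s: 8.95
tcp_pos: [0.5898, 0.0285, 0.0845]
eef_rot: [-180.0, -0.0, -5.3]
contact_force: [-0.9, 1.4, 4.4]
gripper_width: 0.0235
gripper_force: 40.0
```

>>> drive_tool([
  [[-1,0,-0.02,0,0],[-1,0,-0.033,0,0],[-1,0,-0.033,0,0]],
])

```text
time_s: 9.32
tcp_pos: [0.5901, 0.0322, 0.0845]
eef_rot: [-180.0, -0.0, -5.3]
contact_force: [-2.0, -0.4, 4.6]
gripper_width: 0.0243
gripper_force: 40.0
```

>>> drive_tool([
  [[-1,0,-0.02,0,0],[-1,0,-0.04,0,0],[-1,0,-0.05,0,0],[-1,0,-0.05,0,0]],
])

```text
time_s: 9.82
tcp_pos: [0.5907, 0.0382, 0.0845]
eef_rot: [-180.0, -0.0, -5.3]
contact_force: [-1.9, -0.4, 3.8]
gripper_width: 0.0241
gripper_force: 40.0
```

>>> drive_tool([
  [[-1,0,-0.02,0,0],[-1,0,-0.04,0,0],[-1,0,-0.06,0,0],[-1,0,-0.06,0,0]],
])

```text
time_s: 10.32
tcp_pos: [0.5913, 0.0455, 0.0844]
eef_rot: [-180.0, 0.0, -5.3]
contact_force: [-2.4, 0.2, 5.2]
gripper_width: 0.0239
gripper_force: 40.0
```

Steady, so this pin looks true. I'll roll it the rest of the way.

>>> drive_tool([
  [[-1,0,-0.03,0,0],[-1,0,-0.06,0,0],[-1,0,-0.09,0,0],[-1,0,-0.12,0,0],[-1,0,-0.13,0,0]],
])

```text
time_s: 10.95
tcp_pos: [0.5927, 0.0611, 0.0844]
eef_rot: [180.0, 0.0, -5.3]
contact_force: [-2.6, 0.3, 5.2]
gripper_width: 0.0242
gripper_force: 40.0
```

>>> drive_tool([
  [[-1,0,-0.03,0,0],[-1,0,-0.06,0,0],[-1,0,-0.09,0,0],[-1,0,-0.12,0,0],[-1,0,-0.13,0,0]],
])

```text
time_s: 11.58
tcp_pos: [0.5941, 0.0766, 0.0844]
eef_rot: [180.0, 0.0, -5.3]
contact_force: [-2.9, 0.1, 5.4]
gripper_width: 0.0238
gripper_force: 40.0
```

>>> drive_tool([
  [[-1,0,-0.03,0,0],[-1,0,-0.06,0,0],[-1,0,-0.09,0,0],[-1,0,-0.12,0,0],[-1,0,-0.14,0,0]],
])

```text
time_s: 12.2
tcp_pos: [0.5956, 0.0933, 0.0844]
eef_rot: [180.0, 0.0, -5.3]
contact_force: [-3.0, -0.8, 5.9]
gripper_width: 0.0236
gripper_force: 40.0
```

>>> drive_tool([
  [[-1,0,-0.03,0,0],[-1,0,-0.07,0,0],[-1,0,-0.11,0,0],[-1,0,-0.14,0,0],[-1,0,-0.14,0,0]],
])

```text
time_s: 12.82
tcp_pos: [0.5971, 0.1102, 0.0844]
eef_rot: [180.0, 0.0, -5.3]
contact_force: [-2.9, -0.2, 4.8]
gripper_width: 0.0241
gripper_force: 40.0
```

>>> drive_tool([
  [[-1,0,0,-0.01,0],[-1,0,0,-0.03,0],[-1,0,0,-0.1,0],[-1,0,0,-0.3,0],[-1,0,0,-0.3,0]],
])

```text
time_s: 13.45
tcp_pos: [0.5988, 0.1102, 0.1226]
eef_rot: [-179.9, -0.2, -5.3]
contact_force: [0.3, -0.0, -2.4]
gripper_width: 0.0238
gripper_force: 40.0
```

Run:
```python
from h import *
st()
for n in("scene","side"):
    K,im=shot(n);cv2.imwrite(f"pics/{n}3.png",im[:,:,::-1])
    for c in blobs(wood(im),150):
        x,y,w,h=cv2.boundingRect(c)
        if (240<x<420 and 190<y<330):
            a,b=[ray(K,p,.046) for p in long_axis(c)]
            print(n,(x,y,w,h),(a+b)[:2]/2,np.linalg.norm(a-b),np.degrees(np.arctan((a-b)[1]/(a-b)[0])))
p=np.array([.5905,-.0855]);u=np.array([-np.sin(np.radians(6)),-np.cos(np.radians(6))])
s=p-23*u*1e-3;print(s,go(*s,.0925,-6))
```

```text
t 13.45 p [0.5988 0.1102 0.1226] rot [-179.8938   -0.2076   -5.3344] F [ 0.289  -0.0329 -2.4119] w 0.023832836054788836 g 39.97518181800842 j6 55.833238355160454
scene (330, 242, 73, 60) [0.6002 0.112 ] 0.12795405433925738 -74.72000924785314
scene (339, 224, 52, 23) [0.5343 0.0851] 0.10465802019397502 84.88802018047603
scene (242, 204, 49, 62) [ 0.588  -0.0853] 0.1419393155383512 -5.071479928123623
side (305, 254, 54, 29) [ 0.5915 -0.0851] 0.14095960558696424 -6.317596963115041
side (266, 221, 48, 24) [0.5968 0.0886] 0.13612130737615452 -4.654699416685848
[ 0.5929 -0.0626] (array([0.098 , 1.4336, 0.2334]), np.float64(0.0018))
```

The round pin moved 45 mm (half a turn). Now the other pin.

>>> drive_tool([
  [[-1,0.02,0.36,0,0],[-1,0.05,0.717,0,0],[-1,0.05,0.717,0,0]],
])

```text
time_s: 13.92
tcp_pos: [0.5943, 0.021, 0.1194]
eef_rot: [180.0, 0.1, -5.5]
contact_force: [0.1, 0.7, -2.7]
gripper_width: 0.0239
gripper_force: 40.0
```

>>> drive_tool([
  [[-1,0.02,0.36,0,0.0018],[-1,0.04,0.717,0,0.0018],[-1,0.04,0.717,0.1,0.0018],[-1,0.04,0.717,0.2,0.0018],[-1,0.04,0.717,0.2,0.0018]],
])

```text
time_s: 14.55
tcp_pos: [0.5911, -0.0618, 0.0947]
eef_rot: [180.0, 0.2, -6.0]
contact_force: [0.4, -0.4, -1.6]
gripper_width: 0.0241
gripper_force: 40.0
```

>>> drive_tool([
  [[-1,0,0,0.02,0],[-1,0,0,0.04,0],[-1,0,0,0.06,0],[-1,0,0,0.06,0],[-1,0,0,0.06,0]],
])

```text
time_s: 15.18
tcp_pos: [0.5921, -0.0626, 0.0893]
eef_rot: [180.0, -0.0, -6.0]
contact_force: [0.1, -0.4, -1.3]
gripper_width: 0.0241
gripper_force: 40.0
```

>>> drive_tool([
  [[-1,0,0,0.01,0],[-1,0,0,0.02,0],[-1,0,0,0.027,0],[-1,0,0,0.027,0]],
])

```text
time_s: 15.68
tcp_pos: [0.592, -0.0626, 0.0859]
eef_rot: [180.0, 0.0, -6.0]
contact_force: [-0.2, -0.2, -2.4]
gripper_width: 0.0239
gripper_force: 40.0
```

>>> drive_tool([
  [[-1,0,0,0.004,0],[-1,0,0,0.007,0],[-1,0,0,0.007,0]],
])

```text
time_s: 16.05
tcp_pos: [0.5921, -0.0626, 0.0852]
eef_rot: [180.0, -0.0, -6.0]
contact_force: [-0.6, 0.1, -1.2]
gripper_width: 0.0238
gripper_force: 40.0
```

>>> drive_tool([
  [[-1,0,0,0.003,0],[-1,0,0,0.005,0],[-1,0,0,0.005,0]],
])

```text
time_s: 16.42
tcp_pos: [0.5921, -0.0626, 0.0848]
eef_rot: [180.0, -0.0, -6.0]
contact_force: [-1.8, 0.4, 2.7]
gripper_width: 0.0241
gripper_force: 40.0
```

>>> drive_tool([
  [[-1,0,0,0.001,0],[-1,0,0,0.002,0],[-1,0,0,0.002,0]],
])

```text
time_s: 16.8
tcp_pos: [0.5921, -0.0626, 0.0845]
eef_rot: [180.0, -0.0, -6.0]
contact_force: [-1.8, -0.0, 4.3]
gripper_width: 0.0237
gripper_force: 40.0
```

>>> drive_tool([
  [[-1,0,0.02,0,0],[-1,0,0.04,0,0],[-1,0,0.067,0,0],[-1,0,0.067,0,0]],
])

```text
time_s: 17.3
tcp_pos: [0.5913, -0.0708, 0.085]
eef_rot: [-180.0, -0.0, -6.0]
contact_force: [-3.2, 1.7, 7.4]
gripper_width: 0.0241
gripper_force: 40.0
```

```bash
python3 -c "
import numpy as np
f=np.linspace(0,np.pi,4000);B=29.75*f-.875*np.sin(2*f);h=1.75*(1-np.cos(2*f))
for b in range(0,95,4): print(b,round(b/120,4),round(np.interp(b,B,h),3),round(-np.interp(b,B,h)/120,5))
"
```

```text
0 0.0 0.0 -0.0
4 0.0333 0.071 -0.00059
8 0.0667 0.276 -0.0023
12 0.1 0.596 -0.00497
16 0.1333 1.001 -0.00835
20 0.1667 1.457 -0.01214
24 0.2 1.927 -0.01606
28 0.2333 2.377 -0.01981
32 0.2667 2.778 -0.02315
36 0.3 3.106 -0.02588
40 0.3333 3.342 -0.02785
44 0.3667 3.474 -0.02895
48 0.4 3.494 -0.02912
52 0.4333 3.403 -0.02836
56 0.4667 3.204 -0.0267
60 0.5 2.908 -0.02423
64 0.5333 2.531 -0.02109
68 0.5667 2.095 -0.01746
72 0.6 1.629 -0.01357
76 0.6333 1.164 -0.0097
80 0.6667 0.736 -0.00614
84 0.7 0.381 -0.00318
88 0.7333 0.131 -0.00109
92 0.7667 0.01 -8e-05
```

Force is rising at 8 mm, so this is the oval pin. I'll follow the expected lift profile and check the force at each step.

>>> drive_tool([
  [[-1,0,0,-0.0023,0],[-1,0,0.02,-0.0038,0],[-1,0,0.0333,-0.005,0],[-1,0,0.05,-0.0067,0],[-1,0,0.0667,-0.0083,0]],
])

```text
time_s: 17.92
tcp_pos: [0.5905, -0.0786, 0.0859]
eef_rot: [-180.0, -0.0, -6.0]
contact_force: [-3.6, 1.9, 8.1]
gripper_width: 0.0241
gripper_force: 40.0
```

>>> drive_tool([
  [[-1,0,0,-0.003,0],[-1,0,0.0167,-0.005,0],[-1,0,0.0333,-0.007,0],[-1,0,0.05,-0.0088,0],[-1,0,0.0667,-0.0108,0]],
])

```text
time_s: 18.55
tcp_pos: [0.5897, -0.0866, 0.0869]
eef_rot: [-180.0, -0.0, -6.0]
contact_force: [-1.8, -0.1, 5.7]
gripper_width: 0.0239
gripper_force: 40.0
```

>>> drive_tool([
  [[-1,0,0.0167,-0.0025,0],[-1,0,0.0333,-0.0042,0],[-1,0,0.05,-0.006,0],[-1,0,0.0667,-0.0073,0]],
])

```text
time_s: 19.05
tcp_pos: [0.5888, -0.0946, 0.0876]
eef_rot: [-180.0, -0.0, -6.0]
contact_force: [-1.1, 1.5, 4.5]
gripper_width: 0.0235
gripper_force: 40.0
```

>>> drive_tool([
  [[-1,0,0.0167,-0.0013,0],[-1,0,0.0333,-0.0023,0],[-1,0,0.05,-0.0032,0],[-1,0,0.0667,-0.0038,0]],
])

```text
time_s: 19.55
tcp_pos: [0.5881, -0.1026, 0.088]
eef_rot: [-180.0, -0.0, -6.0]
contact_force: [-1.0, -0.5, 4.3]
gripper_width: 0.0238
gripper_force: 40.0
```

>>> drive_tool([
  [[-1,0,0.0167,-0.0003,0],[-1,0,0.0333,-0.0003,0],[-1,0,0.05,-0.0002,0],[-1,0,0.0667,0.0002,0]],
])

```text
time_s: 20.05
tcp_pos: [0.5872, -0.1105, 0.088]
eef_rot: [-180.0, -0.0, -6.0]
contact_force: [0.9, 0.3, 3.5]
gripper_width: 0.024
gripper_force: 40.0
```

>>> drive_tool([
  [[-1,0,0.0167,0.001,0],[-1,0,0.0333,0.002,0],[-1,0,0.05,0.0032,0],[-1,0,0.0667,0.0044,0]],
])

```text
time_s: 20.55
tcp_pos: [0.5864, -0.1186, 0.0876]
eef_rot: [180.0, -0.0, -6.0]
contact_force: [-0.2, 0.3, 6.4]
gripper_width: 0.0238
gripper_force: 40.0
```

>>> drive_tool([
  [[-1,0,0.0167,0.0008,0],[-1,0,0.0333,0.0022,0],[-1,0,0.05,0.0038,0],[-1,0,0.0667,0.0055,0]],
])

```text
time_s: 21.05
tcp_pos: [0.5856, -0.1266, 0.0871]
eef_rot: [180.0, -0.0, -6.0]
contact_force: [-0.4, 0.2, 7.5]
gripper_width: 0.024
gripper_force: 40.0
```

>>> drive_tool([
  [[-1,0,0.0167,0,0],[-1,0,0.0333,0.0012,0],[-1,0,0.05,0.003,0],[-1,0,0.0667,0.0048,0]],
])

```text
time_s: 21.55
tcp_pos: [0.5848, -0.1346, 0.0866]
eef_rot: [180.0, -0.0, -6.0]
contact_force: [-0.2, -0.2, 6.5]
gripper_width: 0.0238
gripper_force: 40.0
```

>>> drive_tool([
  [[-1,0,0.0167,0.0008,0],[-1,0,0.0333,0.0022,0],[-1,0,0.05,0.004,0],[-1,0,0.0667,0.0058,0]],
])

```text
time_s: 22.05
tcp_pos: [0.5839, -0.1426, 0.0859]
eef_rot: [180.0, -0.0, -6.0]
contact_force: [-0.2, -0.8, 7.3]
gripper_width: 0.0237
gripper_force: 40.0
```

>>> drive_tool([
  [[-1,0,0.0167,0.0002,0],[-1,0,0.0333,0.0018,0],[-1,0,0.05,0.0035,0],[-1,0,0.0667,0.005,0]],
])

```text
time_s: 22.55
tcp_pos: [0.5831, -0.1505, 0.0851]
eef_rot: [180.0, -0.0, -6.0]
contact_force: [0.1, -1.3, 5.7]
gripper_width: 0.0243
gripper_force: 40.0
```

>>> drive_tool([
  [[-1,0,0.0167,0.001,0],[-1,0,0.0333,0.0022,0],[-1,0,0.047,0.003,0],[-1,0,0.047,0.003,0]],
])

```text
time_s: 23.05
tcp_pos: [0.5825, -0.156, 0.0846]
eef_rot: [180.0, -0.0, -6.0]
contact_force: [2.1, -1.2, 4.6]
gripper_width: 0.0238
gripper_force: 40.0
```

The force and height are back to the starting values, so the half turn is done and this (-y) pin is the oval one. I'll lift off and take the board back to the trivet.

>>> drive_tool([
  [[-1,0,0,-0.01,0],[-1,0,0,-0.03,0],[-1,0,0,-0.1,0],[-1,0,0,-0.3,0],[-1,0,0,-0.35,0]],
])

```text
time_s: 23.68
tcp_pos: [0.583, -0.1558, 0.1281]
eef_rot: [-180.0, -0.1, -6.0]
contact_force: [-0.3, 0.1, -1.4]
gripper_width: 0.0241
gripper_force: 40.0
```

>>> drive_tool([
  [[-1,-0.087,-0.42,0,0],[-1,-0.174,-0.845,0,0],[-1,-0.174,-0.845,0,0]],
])

```text
time_s: 24.05
tcp_pos: [0.5716, -0.05, 0.1263]
eef_rot: [-180.0, 0.0, -5.8]
contact_force: [0.4, -0.3, -1.8]
gripper_width: 0.0239
gripper_force: 40.0
```

>>> drive_tool([
  [[-1,-0.087,-0.42,0,0],[-1,-0.174,-0.845,0,0],[-1,-0.174,-0.845,0,0]],
])

```text
time_s: 24.42
tcp_pos: [0.5617, 0.0526, 0.1263]
eef_rot: [-180.0, 0.0, -5.8]
contact_force: [0.9, -0.4, -1.1]
gripper_width: 0.0238
gripper_force: 40.0
```

>>> drive_tool([
  [[-1,-0.087,-0.42,0,0],[-1,-0.174,-0.845,0,0],[-1,-0.174,-0.845,0,0]],
])

```text
time_s: 24.8
tcp_pos: [0.5518, 0.1552, 0.1262]
eef_rot: [-180.0, 0.0, -5.8]
contact_force: [0.3, -1.4, -2.1]
gripper_width: 0.0236
gripper_force: 40.0
```

>>> drive_tool([
  [[-1,-0.087,-0.42,0,0],[-1,-0.174,-0.845,0,0],[-1,-0.174,-0.845,0,0]],
])

```text
time_s: 25.18
tcp_pos: [0.5418, 0.2579, 0.1261]
eef_rot: [180.0, 0.0, -5.9]
contact_force: [0.2, -1.1, -0.5]
gripper_width: 0.0237
gripper_force: 40.0
```

>>> drive_tool([
  [[-1,-0.087,-0.42,0,-0.015],[-1,-0.174,-0.845,0,-0.031],[-1,-0.174,-0.845,0,-0.031],[-1,-0.174,-0.845,0,-0.031],[-1,-0.174,-0.845,0,-0.031]],
])

```text
time_s: 25.8
tcp_pos: [0.5317, 0.3575, 0.1264]
eef_rot: [180.0, 0.0, 5.0]
contact_force: [-0.4, 0.9, -1.0]
gripper_width: 0.0241
gripper_force: 40.0
```

Run:
```python
from h import *
st();print(go(.5315,.359,.0345,5))
c,im=shot("scene");cv2.imwrite("pics/s4.png",im[:,:,::-1])
for n in("scene","side"):
    K,im=shot(n)
    for c in blobs(wood(im),150):
        x,y,w,h=cv2.boundingRect(c)
        if (200<x<420 and 190<y<330):
            a,b=[ray(K,p,.046) for p in long_axis(c)]
            print(n,(x,y,w,h),(a+b)[:2]/2,np.linalg.norm(a-b),np.degrees(np.arctan((a-b)[1]/(a-b)[0])))
```

```text
t 25.8 p [0.5317 0.3575 0.1264] rot [179.9731   0.0323   5.0454] F [-0.3535  0.9278 -1.0036] w 0.024111341467384615 g 39.975045919418335 j6 43.717123689552025
(array([-0.0009, -0.0123,  0.7655]), np.float64(0.0001))
scene (331, 236, 44, 65) [0.5942 0.0898] 0.14205415689561457 -5.494287167657868
scene (220, 195, 50, 60) [ 0.5832 -0.1325] 0.14198408513516872 -5.34807025140591
side (317, 264, 54, 32) [ 0.5873 -0.1324] 0.13989795865493795 -5.277580785056544
side (266, 221, 48, 24) [0.5964 0.0893] 0.1373068934740311 -5.441721288523787
```

Both pins rolled about 46 mm and lie on the slab. I'll set the board down.

>>> drive_tool([
  [[-1,0,-0.012,0.4,0],[-1,0,-0.012,0.65,0],[-1,0,-0.012,0.74,0],[-1,0,-0.012,0.765,0],[-1,0,-0.012,0.77,0]],
])

```text
time_s: 26.58
tcp_pos: [0.5319, 0.3613, 0.0352]
eef_rot: [-179.9, -0.1, 5.2]
contact_force: [-0.0, -0.5, -1.8]
gripper_width: 0.0239
gripper_force: 40.0
```

>>> drive_tool([
  [[-1,0,0,0.003,0],[-1,0,0,0.003,0]],
])

```text
time_s: 26.82
tcp_pos: [0.5316, 0.3611, 0.0346]
eef_rot: [-179.9, -0.1, 5.2]
contact_force: [-0.4, 0.3, -1.1]
gripper_width: 0.0237
gripper_force: 40.0
```

>>> drive_tool([
  [[-1,0,0,0.005,0],[-1,0,0,0.009,0],[-1,0,0,0.009,0]],
])

```text
time_s: 27.2
tcp_pos: [0.5315, 0.361, 0.0335]
eef_rot: [-180.0, -0.0, 5.2]
contact_force: [-3.2, 0.3, 4.9]
gripper_width: 0.0237
gripper_force: 40.0
```

>>> drive_tool([
  [[0.4,0,0,0,0],[0.4,0,0,0,0],[0.4,0,0,0,0],[0.4,0,0,0,0],[0.4,0,0,0,0]],
])

```text
time_s: 27.82
tcp_pos: [0.5313, 0.3607, 0.0326]
eef_rot: [180.0, 0.0, 5.2]
contact_force: [0.1, 0.3, -0.3]
gripper_width: 0.0607
gripper_force: 0.0
```

>>> drive_tool([
  [[0.4,0,0,-0.05,0],[0.4,0,0,-0.3,0],[0.4,0,0,-0.6,0],[0.4,0,0,-0.95,0],[0.4,0,0,-0.95,0]],
])

```text
time_s: 28.45
tcp_pos: [0.533, 0.3624, 0.1513]
eef_rot: [-179.7, -0.3, 5.2]
contact_force: [0.3, 0.9, 0.5]
gripper_width: 0.0615
gripper_force: 0.0
```

Run:
```python
from h import *
st();print(go(.5855,-.1325,.13,-5.3))
c,im=shot("scene");cv2.imwrite("pics/s5.png",im[:,:,::-1])
```

```text
t 28.45 p [0.533  0.3624 0.1513] rot [-179.7282   -0.3359    5.1952] F [0.3382 0.9324 0.4533] w 0.06148690445749799 g 0.0 j6 43.607507040034754
(array([0.062 , 4.1466, 0.1779]), np.float64(0.0292))
```

View pics/s5.png

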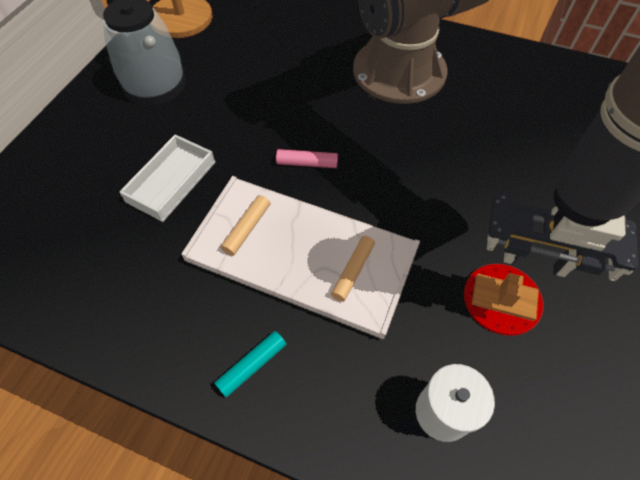

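The board is back on the trivet at (506,297) and the pins are at (246,225) and (354,268). The oval one is the left one, at (246,225). Going there now.

>>> drive_tool([
  [[0.4,0.006,0.42,0,0],[0.4,0.0124,0.83,0,0],[0.4,0.0124,0.83,0,0]],
])

```text
time_s: 28.88
tcp_pos: [0.5411, 0.2584, 0.1459]
eef_rot: [179.9, 0.1, 5.0]
contact_force: [0.1, 0.7, 0.2]
gripper_width: 0.0614
gripper_force: 0.0
```

>>> drive_tool([
  [[0.4,0.006,0.42,0,0],[0.4,0.0124,0.83,0,0],[0.4,0.0124,0.83,0,0]],
])

```text
time_s: 29.25
tcp_pos: [0.5517, 0.1601, 0.146]
eef_rot: [180.0, 0.1, 5.0]
contact_force: [0.9, -0.2, 0.2]
gripper_width: 0.0617
gripper_force: 0.0
```

>>> drive_tool([
  [[0.4,0.006,0.42,0,0],[0.4,0.0124,0.83,0,0],[0.4,0.0124,0.83,0,0]],
])

```text
time_s: 29.62
tcp_pos: [0.5624, 0.0618, 0.146]
eef_rot: [180.0, 0.1, 5.0]
contact_force: [-0.4, 0.6, 0.3]
gripper_width: 0.0612
gripper_force: 0.0
```

>>> drive_tool([
  [[0.4,0.006,0.42,0,0],[0.4,0.0124,0.83,0,0],[0.4,0.0124,0.83,0,0]],
])

```text
time_s: 30.0
tcp_pos: [0.5732, -0.0368, 0.146]
eef_rot: [180.0, 0.1, 5.0]
contact_force: [-0.6, 0.3, 0.3]
gripper_width: 0.0614
gripper_force: 0.0
```

>>> drive_tool([
  [[0.4,0.006,0.42,0.1,0.015],[0.4,0.0124,0.83,0.17,0.0292],[0.4,0.0124,0.83,0.17,0.0292],[0.4,0.0124,0.83,0.17,0.0292]],
])

```text
time_s: 30.5
tcp_pos: [0.5838, -0.1334, 0.1259]
eef_rot: [-180.0, 0.0, -5.3]
contact_force: [0.4, -0.0, -0.4]
gripper_width: 0.0615
gripper_force: 0.0
```

Run:
```python
from h import *
st();print(go(.5855,-.1325,.046,-5.3))
K,im=shot("wrist");cv2.imwrite("pics/w6.png",im[:,:,::-1])
for c in blobs(wood(im),500):
    x,y,w,h=cv2.boundingRect(c)
    a,b=[ray(K,p,.046) for p in long_axis(c)]
    print((x,y,w,h),(a+b)[:2]/2,np.linalg.norm(a-b),np.degrees(np.arctan((a-b)[1]/(a-b)[0])))
```

```text
t 30.5 p [ 0.5838 -0.1334  0.1259] rot [-179.9975    0.0256   -5.3006] F [ 0.3754 -0.0055 -0.351 ] w 0.061479664839767814 g 0.0 j6 78.90566327010481
(array([ 0.0132, -0.0091,  0.6657]), np.float64(-0.0))
(195, 383, 445, 18) [ 0.4869 -0.1871] 0.2707721849280866 84.70690663499036
(286, 350, 53, 16) [ 0.516  -0.1255] 0.0309843593538909 84.70677431122387
(471, 294, 32, 76) [ 0.5229 -0.2294] 0.04953210179867357 4.196982941059842
(128, 293, 33, 77) [ 0.5418 -0.0283] 0.05033119437766338 -16.059688225047147
(284, 126, 61, 186) [ 0.5975 -0.1343] 0.10362788678893457 -5.324781429194069
```

>>> drive_tool([
  [[0.4,0.013,-0.004,0.3,0],[0.4,0.013,-0.004,0.55,0],[0.4,0.013,-0.004,0.64,0],[0.4,0.013,-0.004,0.66,0],[0.4,0.013,-0.004,0.66,0]],
], squeeze=20)

```text
time_s: 31.18
tcp_pos: [0.5859, -0.1338, 0.0481]
eef_rot: [-180.0, -0.1, -5.3]
contact_force: [0.2, -0.4, -0.0]
gripper_width: 0.0614
gripper_force: 0.0
```

>>> drive_tool([
  [[-1,0,0,0,0],[-1,0,0,0,0],[-1,0,0,0,0],[-1,0,0,0,0],[-1,0,0,0,0]],
])

```text
time_s: 31.8
tcp_pos: [0.5852, -0.1343, 0.0472]
eef_rot: [180.0, -0.0, -5.4]
contact_force: [0.2, -0.2, 1.1]
gripper_width: 0.0312
gripper_force: 20.0
```

>>> drive_tool([
  [[-1,0,0,0,0],[-1,0,0,0,0]],
])

```text
time_s: 32.05
tcp_pos: [0.5852, -0.1342, 0.0471]
eef_rot: [180.0, -0.0, -5.3]
contact_force: [0.1, -0.1, 2.9]
gripper_width: 0.0311
gripper_force: 20.0
```

Opening 31.1 mm across the horizontal way confirms the oval pin. Carrying it to the tray.

>>> drive_tool([
  [[-1,0,0,-0.05,0],[-1,0,0,-0.3,0],[-1,0,0,-0.6,0],[-1,0,0,-0.6,0]],
])

```text
time_s: 32.55
tcp_pos: [0.587, -0.1342, 0.1223]
eef_rot: [-180.0, -0.3, -5.3]
contact_force: [-0.2, 0.8, -1.6]
gripper_width: 0.0312
gripper_force: 20.0
```

>>> drive_tool([
  [[-1,-0.06,0.35,0,0],[-1,-0.12,0.65,0,0],[-1,-0.176,0.914,0,0],[-1,-0.176,0.914,0,0]],
])

```text
time_s: 33.05
tcp_pos: [0.5524, -0.243, 0.1181]
eef_rot: [-180.0, 0.1, -5.5]
contact_force: [-0.3, 0.1, -1.2]
gripper_width: 0.0306
gripper_force: 20.0
```

>>> drive_tool([
  [[-1,-0.06,0.35,0,0.009],[-1,-0.12,0.65,0,0.009],[-1,-0.176,0.914,0,0.009],[-1,-0.176,0.914,0,0.009],[-1,-0.176,0.914,0,0.009]],
])

```text
time_s: 33.67
tcp_pos: [0.5226, -0.348, 0.1185]
eef_rot: [-180.0, 0.0, -8.6]
contact_force: [0.4, 0.1, -1.0]
gripper_width: 0.031
gripper_force: 20.0
```

Run:
```python
from h import *
st();print(go(.5228,-.3486,.022,-8.5))
K,im=shot("wrist")
a=im[:,:,::-1];K2,b=shot("scene")
cv2.imwrite("pics/w7.png",np.hstack([cv2.resize(a,(480,360)),cv2.resize(b[90:250,90:230,::-1],(315,360))]))
```

```text
t 33.67 p [ 0.5226 -0.348   0.1185] rot [-179.9773    0.0444   -8.601 ] F [ 0.3875  0.1262 -0.9984] w 0.030990346192049822 g 19.997751116752625 j6 97.29522089735211
(array([0.0027, 0.0046, 0.8044]), np.float64(-0.0003))
```

View pics/w7.png

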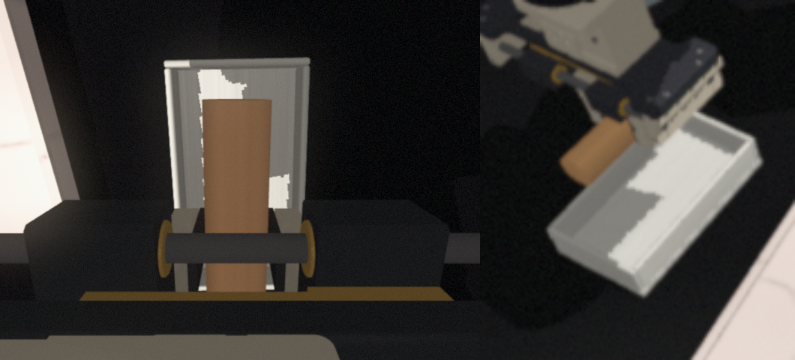

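The wrist view shows the pin centred over the tray: pin centre at column 237, tray edges at 166 and 309. Lowering it in.

>>> drive_tool([
  [[-1,0.002,0.004,0.3,0],[-1,0.002,0.004,0.45,0],[-1,0.002,0.004,0.57,0],[-1,0.002,0.004,0.6,0],[-1,0.002,0.004,0.6,0]],
])

```text
time_s: 34.4
tcp_pos: [0.5231, -0.3493, 0.0473]
eef_rot: [180.0, -0.0, -8.6]
contact_force: [0.2, 0.3, -0.1]
gripper_width: 0.0308
gripper_force: 20.0
```

>>> drive_tool([
  [[-1,0,0,0.06,0],[-1,0,0,0.12,0],[-1,0,0,0.17,0],[-1,0,0,0.18,0],[-1,0,0,0.18,0]],
])

```text
time_s: 35.02
tcp_pos: [0.5227, -0.3492, 0.0253]
eef_rot: [180.0, 0.0, -8.6]
contact_force: [0.6, -0.2, -0.8]
gripper_width: 0.0305
gripper_force: 20.0
```

>>> drive_tool([
  [[-1,0,0,0.015,0],[-1,0,0,0.03,0],[-1,0,0,0.037,0],[-1,0,0,0.037,0]],
])

```text
time_s: 35.52
tcp_pos: [0.5227, -0.3492, 0.0209]
eef_rot: [-180.0, 0.0, -8.6]
contact_force: [1.0, 0.8, -0.8]
gripper_width: 0.0308
gripper_force: 20.0
```

>>> drive_tool([
  [[-0.12,0,0,0,0],[-0.12,0,0,0,0],[-0.12,0,0,0,0]],
])

```text
time_s: 35.9
tcp_pos: [0.5228, -0.3492, 0.0211]
eef_rot: [180.0, -0.0, -8.6]
contact_force: [0.5, 0.6, 0.6]
gripper_width: 0.0385
gripper_force: 0.0
```

>>> drive_tool([
  [[-0.12,0,0,-0.05,0],[-0.12,0,0,-0.2,0],[-0.12,0,0,-0.5,0],[-0.12,0,0,-0.95,0],[-0.12,0,0,-0.95,0]],
])

```text
time_s: 36.52
tcp_pos: [0.5258, -0.3506, 0.1417]
eef_rot: [179.8, -0.6, -8.5]
contact_force: [-0.4, 1.0, -0.3]
gripper_width: 0.0387
gripper_force: 0.0
```

Run:
```python
from h import *
st()
_,a=shot("scene");_,b=shot("side")
cv2.imwrite("pics/f8.png",np.vstack([cv2.resize(x[:,:,::-1],(400,300)) for x in (a,b)]))
```

```text
t 36.52 p [ 0.5258 -0.3506  0.1417] rot [179.8491  -0.5702  -8.5411] F [-0.4337  0.9906 -0.2632] w 0.038747556661296347 g 0.0 j6 97.38709052698358
```

View pics/f8.png

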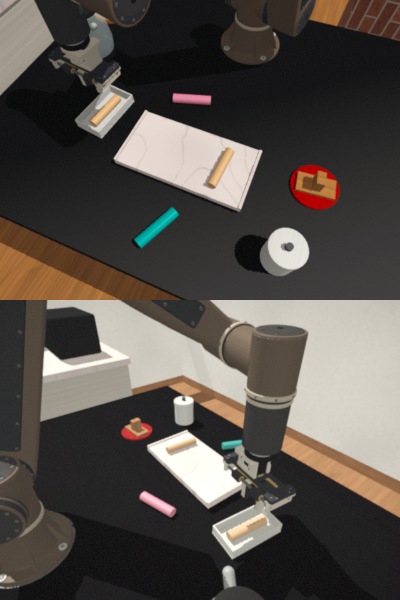

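The oval pin lies in the tray at (106,110) in the top picture. The true pin is on the slab at (221,168), the board is on the trivet at (316,184), and the canister is untouched. The gripper is clear of everything.

```bash
python3 -c "
from plant import job
print(job.close_job())"
```

```text
the job is handed in; nothing more can be done
None
```

Done and handed in: the pin on the tray side of the slab was the one that rocked and is now in the tray, the true pin is still on the slab, the board is back on the trivet, and the canister wasn't touched; readings while rolling put the pressure at about 5–10 N.

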